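# Test fired clay rollers on the gauge pins and sort them

### The arm

A 6-joint arm with a two-finger parallel gripper is mounted at the origin on the work surface. World frame = base frame: x ahead of the robot, y to its left, z up, the work surface at z = 0. Lengths are in mm, angles in rad, forces in N, time in s.
With the tool pointing down it reaches from about 400 to 925 mm from the base axis. Payload 12.5 kg.
Tool frame: the origin (TCP) lies midway between the tips of the shut fingers; the grasp point (between the pads) lies 19 mm behind it (env.grip_depth is the distance from the TCP to the grasp point, in mm); z points along the fingers, y is the line along which they close (so a half turn about z gives the same grasp; the last joint's range is limited). The gripper opens to 95 mm and grips with 3 to 60 N. Pads are 20 mm wide; open, the fingers measure 119 mm over their backs; the gripper's body (75 mm by 180 mm) begins 59 mm behind the grasp point.
Start: joints at [-1.312, 0.491, 1.559, -0, 1.092, -0.106], TCP at [223, -583.882, 214.661] pointing down, gripper open.
Joint ranges: [-3.1, 3.1], [-0.84, 2.19], [0.05, 2.79], [-1.13, 4.28], [0.06, 2.93], [-2.69, 2.69]. Speed limits (rad/s): [2.22, 2.22, 2.79, 3.14, 3.14, 3.14].

### API

Orientations are given as [roll, pitch, yaw] about the fixed x, y, z axes, in that order (R = Rz(yaw) Ry(pitch) Rx(roll)).
In Python, from cell import monitor, viewer, order, env gives the robot as it stands.
- The arm moves only by the tool move_arm, never from a script. Its argument "moves" is one flat list of numbers, 4 for each row, row after row: the shift along the tool's x, y, z normalised to -1 to 1, where 1 is 0.15 m, then the turn about the tool's z normalised to -1 to 1, where 1 is pi/2 rad. A call has 1 to 10 rows; each row shifts and turns the commanded pose from where the row before left it, along the tool's axes as they then stand; what a row does not reach is not made up. A row lasts 1/8 s, in which the tool goes at most 62.5 mm and 10.7 degrees, less where a joint would pass 70% of its speed; a pose out of reach is approached as far as the arm can. A call with a number of a shift or a turn outside -1 to 1 is refused whole. A call with a gripper value outside its range is refused whole. "claw" is the finger opening in mm, from 0 to 95.1, set as the call begins (left out, the last holds). The fingers move at their own pace and stop on an object; the grip force is fixed at half the most. Time passes only in rows, so rows that do not move let the fingers close. It gives the time, the measured TCP pose, the force, the opening and the grip force at its end, in the units of the state.
- monitor.state(): the state, without advancing time (a new reading comes with each control period).
- viewer.read_camera(name): name is "side" or "top"; returns the picture (420x560x3 uint8, red, green, blue); there is no depth.
- viewer.camera_info(name): a dict with "K" (3x3 intrinsics, pixels), "dist_coeffs" ([k1, k2, p1, p2, k3] as OpenCV has them; the pictures are not rectified), "camera_from_world" (4x4, takes a point from world to camera coordinates). Camera axes: x right, y down, z forward; pixel columns grow to the right and rows downward; lengths in mm; the calibration is good to about 2 mm. A picture is of the moment at which its call begins. camera_info takes no time and is no camera call.
- order.job_done(): hands the job in; it is judged then, once.
The state is a dict: "t": time; "joints": joint angles; "qvel": joint speeds; "tau": joint torques, N m; "eef_pos": TCP position; "tcp_rot": TCP orientation; "ft_force": force on the tool from outside, world axes, zero at the start; "moment": the same for the moment, N m; "opening": opening from 0.0 (shut) to 1.0 (fully open); "grip_force": force on a finger pad.
Only numpy, scipy, OpenCV 4.12 (cv2) and the standard library are available. Lean on these libraries where they do the work, as an engineer would, in place of code of your own. Each camera call takes 0.05 s, during which the arm holds its last target. There are 200 camera calls.

### The job

Check the bores of the two clay rollers lying on the gauge board: slide both of them gently along their cradles towards the gauge pins as far as they will go, never forcing one that sticks. With both pushed up, lay each roller that went fully home against the back plate in the yellow basket, and each that the pin stopped short in the blue basket, without dropping them. Leave everything else on the table where it is.

Things in the scene. Friction and masses are not known exactly. Their poses are not given: they have to be found in the camera images.
- gauge: gauge board screwed to the table: plywood base 250 x 176 x 15 thick. Origin: centre of its underside; x runs along the cradles from the open end to the back plate (a wooden stop, face at x = +100, 18 thick, top at z = 52), z up. Two cradles along x at y = -48 and +48, each of two 10 mm rods (16 either side of its middle, tops at z = 27); a roller on them has its axis at z = 44, in line with the pin
- pin_left_nose (a point): nose of the gauge pin of the cradle at y = +48: steel pin, 20 diameter with a blunt, slightly tapered nose, sticking out 55 from the back plate's face towards -x of the board. A roller that fits slides over it with little force until its end meets the back plate (its centre 25 past this point)
- pin_right_nose (a point): nose of the same pin of the cradle at y = -48. On either pin a roller that is too tight stops with its end at the nose (its centre 30 before this point)
- roller_a_centre (a point): clay roller to be tested: reddish fired-clay tube with a zigzag relief, outside diameter 44, length 60, bore right through (a little over 20, or 3 to 4 under; whether it has shrunk too much is found by testing), about 130 g. Lies in either cradle of the gauge board, axis along it, between its open end and the pin. This point is its centre, x axis along the bore
- roller_b_centre (a point): clay roller to be tested: reddish fired-clay tube with a zigzag relief, outside diameter 44, length 60, bore right through (a little over 20, or 3 to 4 under; whether it has shrunk too much is found by testing), about 130 g. Lies in either cradle of the gauge board, axis along it, between its open end and the pin. This point is its centre, x axis along the bore
- basket_yellow: shallow yellow plastic basket for rollers that fit, fixed, 220 (x) x 160 (y) x 50 high, walls and floor 4 thick. Origin at the centre of its underside. A sorted roller stands at x = +70 in it; the rest, towards -x, is empty
- basket_blue: shallow blue plastic basket for rollers that are too tight, otherwise as the yellow one, with a sorted roller standing at x = +70 in it
- sorted_good_centre (a point): clay roller sorted earlier, standing on end in the yellow basket, diameter 44, 60 tall; its centre. To be left standing
- sorted_tight_centre (a point): clay roller sorted earlier, standing on end in the blue basket, diameter 44, 60 tall; its centre. To be left standing
- handle: roller handle, wooden grip and steel axle, 184 long, 34 high, lying on the table; bystander. Origin under the collar between grip and axle
- brush: glaze brush, about 200 long, lying beside a basket; bystander
- glaze_jar: blue jar, diameter 70, 85 tall; bystander, origin under its centre
- cup: white cup, diameter 72, 85 tall; bystander, origin under its centre
- rib: flat dark wooden rib 100 x 50 x 6 lying beside a basket; bystander, origin under its centre
Not all that is in view belongs to the job. Leave any purple look-alike of the part that bears roller_a_centre alone.

How it is judged (in metres and radians):
On the way:
1. both rollers lie in their cradles pushed up as far as they go: the one that fits home against the back plate, the tight one against the nose of its pin (x of roller_a_centre in the frame of gauge above 0.066 m and angle between the x axis of each of roller_a_centre, roller_b_centre and the x axis of gauge, either way round below 0.12 rad and z of roller_a_centre in the frame of gauge between 0.038 and 0.05 m and (y of roller_a_centre in the frame of gauge between -0.054 and -0.042 m or y of roller_a_centre in the frame of gauge between 0.042 and 0.054 m) and x of roller_b_centre in the frame of gauge above 0.011 m and z of roller_b_centre in the frame of gauge between 0.038 and 0.05 m and (y of roller_b_centre in the frame of gauge between -0.054 and -0.042 m or y of roller_b_centre in the frame of gauge between 0.042 and 0.054 m)), for 0.2 s.
At the end, for the whole second after the job is handed in: The roller that slid home on its pin lies or stands at rest on the floor of the yellow basket, within its walls, the one that was stopped short likewise in the blue basket (centre less than 45 mm above the basket's underside); the rollers sorted earlier still stand in their baskets (x of roller_a_centre in the frame of basket_yellow between -0.1 and 0.1 m and y of roller_a_centre in the frame of basket_yellow between -0.07 and 0.07 m and z of roller_a_centre in the frame of basket_yellow between 0.015 and 0.045 m and x of roller_b_centre in the frame of basket_blue between -0.1 and 0.1 m and y of roller_b_centre in the frame of basket_blue between -0.07 and 0.07 m and z of roller_b_centre in the frame of basket_blue between 0.015 and 0.045 m and linear speed of each of roller_a, roller_b below 0.02 m/s and angle between each of sorted_good_centre, sorted_tight_centre's own x axis and vertical above 2.9 rad); the robot touches nothing.
It fails at once if a roller was forced against the gauge board (over 80 N) (contact force between any of roller_a, roller_b and gauge above 80 N).
It fails at once if a roller was dropped or thrown: it was in the air with nothing holding it, its centre over 75 mm above the table ((height (world z) of roller_a_centre above 0.075 m and contact force between roller_a and anything else below 0.02 N) or (height (world z) of roller_b_centre above 0.075 m and contact force between roller_b and anything else below 0.02 N)).
It fails at once if a bystander was moved by more than 30 mm, or a roller sorted earlier by more than 30 mm (distance of any of handle, brush, glaze_jar, cup, rib, sorted_good_centre, sorted_tight_centre from where it was at the start of the episode above 0.03 m).
It also fails if it takes over 72 s, if anything falls off the work surface, if the arm or the gripper's body presses on something with over 40 N, if the wrist force passes 120 N, or if a joint passes its speed limit or range.

## Working session

There is one attempt and no reset: what is moved stays moved. The work goes in short steps, Python scripts to look and compute and a tool call to move; the robot and the scene stay as the last step left them, time stands still between calls to the robot, and variables do not carry over. Pictures are saved under pics/ and viewed, at most 10 in all, crops included, and the job is handed in when it is done.

Besides the shell and the picture viewer there is one more tool, called by a JSON object that holds its "fn" and its "kwargs", one argument or row to a line. move_arm: Moves the arm, as the interface text tells. Scaled input: -1 to 1 covers 0.15 m each way for a shift and pi/2 rad each way for a turn. Its arguments: {"type":"object","properties":{"moves":{"type":"array"},"claw":{"type":"number"}},"required":["moves"]}

```bash
mkdir -p pics
python3 - <<'E'
from cell import monitor, viewer, order, env
import cv2
for n in("top","side"):
    im=viewer.read_camera(n); cv2.imwrite(f"pics/{n}0.png",im[:,:,::-1])
    print({k:v for k,v in viewer.camera_info(n).items()})
print(monitor.state())
E
```

```text
{'K': array([[536.0579508 ,   0.        , 277.40811492],
       [  0.        , 536.0579508 , 211.34308966],
       [  0.        ,   0.        ,   1.        ]]), 'dist_coeffs': array([-0.17522724,  0.        ,  0.        ,  0.        ,  0.        ]), 'camera_from_world': array([[ 2.76587706e-02, -9.99476262e-01, -1.67986127e-02,
        -1.02951108e+01],
       [-9.91461177e-01, -2.52868453e-02, -1.27926968e-01,
         5.61454985e+02],
       [ 1.27435184e-01,  2.01934750e-02, -9.91641315e-01,
         1.49931768e+03],
       [ 0.00000000e+00,  0.00000000e+00,  0.00000000e+00,
         1.00000000e+00]])}
{'K': array([[451.71532435,   0.        , 281.2703572 ],
       [  0.        , 451.71532435, 212.2651637 ],
       [  0.        ,   0.        ,   1.        ]]), 'dist_coeffs': array([-0.05907128,  0.        ,  0.        ,  0.        ,  0.        ]), 'camera_from_world': array([[-8.89234487e-01, -4.57075389e-01,  1.85503838e-02,
         4.73307275e+02],
       [-3.57914366e-01,  6.69918814e-01, -6.50466056e-01,
         2.58153918e+02],
       [ 2.84884774e-01, -5.85056298e-01, -7.59308760e-01,
         9.79820614e+02],
       [ 0.00000000e+00,  0.00000000e+00,  0.00000000e+00,
         1.00000000e+00]])}
{'t': 0.1, 'joints': array([-1.31161577e+00,  4.91494888e-01,  1.55935466e+00, -1.92613293e-05,
        1.09168746e+00, -1.05625330e-01]), 'qvel': array([-0.0013951 , -0.00177185, -0.00254383,  0.00051413, -0.00248311,
       -0.00093153]), 'tau': array([ 2.19604553e-03, -6.13624477e+01, -2.58608651e+01,  6.93250448e-02,
        4.70067118e-02, -6.14464989e-05]), 'eef_pos': array([ 222.93175478, -583.68017371,  214.13456513]), 'tcp_rot': array([-3.14065176e+00, -8.25737405e-05,  3.64814732e-01]), 'ft_force': array([ 1.21561675,  0.14618087, -0.6242986 ]), 'moment': array([-0.00691056, -0.01139329,  0.01610892]), 'grip_force': 0.0, 'opening': 1.001612751510523}
```

View pics/top0.png

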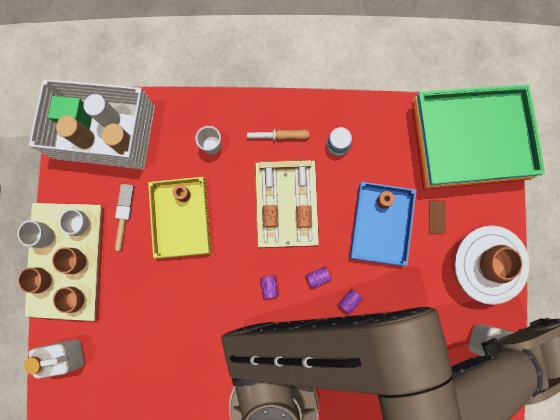

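View pics/side0.png

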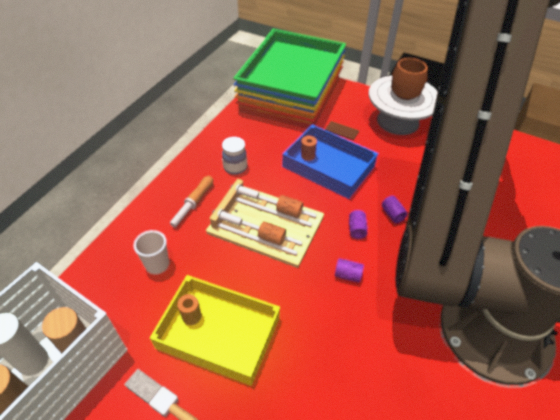

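The top view shows the gauge board at about (288,203), with its back plate at the far end (row 163). The two reddish rollers lie in its cradles at (271,216) and (304,216). Yellow basket is at (180,217) and blue at (383,223). The purple look-alikes at (269,287), (318,277) and (350,300) lie on the table, so they aren't the ones meant. I'll confirm this in one enlarged crop.

```bash
cat > h.py <<'E'
from cell import monitor, viewer, order, env
import cv2, numpy as np
def px2w(n,uv,z):
    c=viewer.camera_info(n);T=c["camera_from_world"];R,t=T[:3,:3],T[:3,3]
    p=cv2.undistortPoints(np.array(uv,float).reshape(-1,1,2),c["K"],c["dist_coeffs"]).reshape(-1,2)
    d=np.c_[p,np.ones(len(p))]@R; o=-R.T@t
    return o+d*((z-o[2])/d[:,2])[:,None]
def w2px(n,P):
    c=viewer.camera_info(n);T=c["camera_from_world"]
    return cv2.projectPoints(np.array(P,float).reshape(-1,1,3),cv2.Rodrigues(T[:3,:3])[0],T[:3,3],c["K"],c["dist_coeffs"])[0].reshape(-1,2)
E
python3 - <<'E'
from h import *
im=cv2.imread("pics/top0.png")
c=cv2.resize(im[150:270,140:420],None,fx=2.85,fy=2.85,interpolation=cv2.INTER_CUBIC)
cv2.imwrite("pics/crop.png",c)
hsv=cv2.cvtColor(im,cv2.COLOR_BGR2HSV)
np.set_printoptions(suppress=True,precision=1)
E
```

```text
(no output)
```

View pics/crop.png

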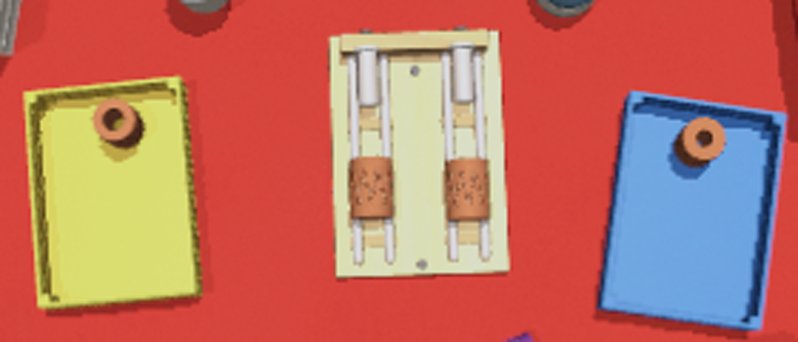

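Run:
```python
from h import *
np.set_printoptions(suppress=True,precision=1)
f=lambda l,z:px2w("top",(np.array(l)-0.5*1.85/1)/2.85+[140,150],z)
for n,l,z in(("gauge",[(331,38),(498,31),(508,269),(338,277)],15),("yel",[(24,93),(182,77),(201,296),(41,311)],50),("blue",[(630,92),(787,112),(757,330),(599,308)],50)):
    w=f(l,z); d=w[0]-w[3]+w[1]-w[2]
    print(n,w[:,:2].tolist(),"c",w.mean(0),"yaw %.3f"%np.arctan2(d[1],d[0]),"side",np.linalg.norm(d)/2,np.linalg.norm(w[0]-w[1]+w[3]-w[2])/2)
w=f([(371,188),(467,188)],44);print("rollers",w)
w=f([(369,104),(463,100)],44);print("noses",w)
# side check
im=cv2.imread("pics/side0.png")
print("side rollers px pred",w2px("side",f([(371,188),(467,188)],44)))
```

```text
gauge [[706.0649013561676, 72.60531351739884], [717.6686365510357, -99.65864335559189], [472.16705457400855, -114.30187907349486], [459.5734139531956, 57.37274447047591]] c [588.9 -21.   15. ] yaw 0.061 side 246.44966221740836 172.39435902575232
yel [[635.0760788599684, 381.83659075991704], [654.8900612480963, 219.86226991217004], [434.7124289369596, 190.90752491244422], [414.58864592021837, 351.7142017370089]] c [534.8 286.1  50. ] yaw 0.133 side 222.30373787731088 162.62118370915522
blue [[650.6468698016624, -231.90070648533114], [634.7188078414467, -391.8317126545338], [414.91546852825326, -360.92014349206727], [433.3796639727663, -203.0090708459752]] c [ 533.4 -296.9   50. ] yaw -0.136 side 220.57146502628805 159.84868973111818
rollers [[547.6  25.6  44. ]
 [550.1 -70.2  44. ]]
noses [[632.7  30.2  44. ]
 [639.1 -64.3  44. ]]
side rollers px pred [[271.1 233.3]
 [288.  206.6]]
```

```bash
cat >> h.py <<'E'
G=(np.array([589,-21.]),0.061); Y=(np.array([534.8,286.1]),0.133); B=(np.array([533.4,-296.9]),-0.136)
def loc(F,p):
    c,a=F; R=np.array([[np.cos(a),-np.sin(a)],[np.sin(a),np.cos(a)]]); return R.T@(np.array(p)[:2]-c)
def plan(F,xy,z,yaw=None):
    "total shift in present tool axes & units to local xy of frame F, height z"
    c,a=F; R=np.array([[np.cos(a),-np.sin(a)],[np.sin(a),np.cos(a)]]); s=monitor.state()
    p=s["eef_pos"]; y=s["tcp_rot"][2]; d=np.r_[c+R@np.array(xy,float),z]-p; yt=a if yaw is None else yaw
    T=np.array([[np.cos(y),np.sin(y),0],[np.sin(y),-np.cos(y),0],[0,0,-1]])
    u=T.T@d/150; t=-(yt-y)/(np.pi/2)
    print("units",u.round(3),"turn",round(t,3),"rows>=",max(np.linalg.norm(u)/.4,abs(t)/.115),"now local",loc(F,p),p[2],"F",s["ft_force"].round(1),"t",round(s["t"],2))
E
python3 -c "
from h import *
plan(G,(-98,-48),130)"
```

```text
units [ 2.899 -2.524  0.561] turn 0.193 rows>= 9.710932274804703 now local [-399.68959469 -539.31731471] 214.13456513174197 F [ 1.2  0.1 -0.6] t 0.1
```

{"fn": "move_arm", "kwargs": {
  "moves": [0, 0, 0, 0.097, 0, 0, 0, 0.097, 0, 0, 0, 0],
  "claw": 0
}}

```text
t: 0.48
eef_pos: [223.0, -583.7, 214.4]
tcp_rot: [-3.141, 0.0, 0.061]
ft_force: [-0.3, -0.3, -0.4]
opening: 0.74
grip_force: 0.0
```

```bash
python3 -c "
from h import *
plan(G,(-98,-48),130)"
```

```text
units [ 2.011 -3.276  0.562] turn 0.0 rows>= 9.711973256324688 now local [-399.64441017 -539.38123573] 214.35555285738278 F [-0.3 -0.3 -0.4] t 0.47
```

{"fn": "move_arm", "kwargs": {
  "moves": [0.2, -0.328, 0, 0, 0.2, -0.328, 0, 0, 0.2, -0.328, 0, 0, 0.2, -0.328, 0, 0, 0.2, -0.328, 0, 0, 0.2, -0.328, 0, 0, 0.2, -0.328, 0, 0, 0.2, -0.328, 0, 0, 0.2, -0.328, 0, 0, 0.2, -0.328, 0, 0]
}}

```text
t: 1.72
eef_pos: [493.6, -73.0, 214.7]
tcp_rot: [3.141, -0.0, 0.064]
ft_force: [0.4, -1.3, -0.3]
opening: 0.005
grip_force: 0.0
```

{"fn": "move_arm", "kwargs": {
  "moves": [0, 0, 0.28, 0, 0, 0, 0.28, 0, 0, 0, 0, 0]
}}

```text
t: 2.1
eef_pos: [491.7, -74.3, 128.8]
tcp_rot: [-3.14, 0.005, 0.063]
ft_force: [0.2, -0.4, 0.4]
opening: 0.006
grip_force: 0.0
```

```bash
python3 -c "
from h import *
plan(G,(-98,-48),36)
im=viewer.read_camera('top');cv2.imwrite('pics/t1.png',cv2.resize(im[150:270,140:420,::-1],None,fx=2.85,fy=2.85,interpolation=cv2.INTER_CUBIC))
im=viewer.read_camera('side');cv2.imwrite('pics/s1.png',cv2.resize(im[120:320,140:390,::-1],None,fx=2.85,fy=2.85,interpolation=cv2.INTER_CUBIC))"
```

```text
units [0.016 0.005 0.618] turn 0.002 rows>= 1.5466250519524634 now local [-100.35025031  -47.24974146] 128.76470244849827 F [ 0.2 -0.4  0.4] t 2.1
```

View pics/s1.png

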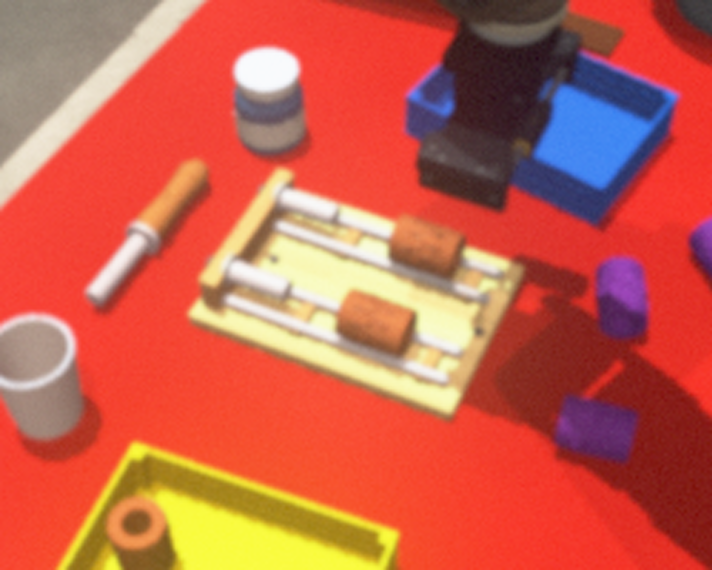

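The gripper is shut behind the right roller, which shows at crop (427,243). Both rollers lie free in their cradles, so I'll descend and push gently.

{"fn": "move_arm", "kwargs": {
  "moves": [0.008, 0, 0.31, 0, 0.008, 0, 0.307, 0, 0, 0, 0, 0]
}}

```text
t: 2.58
eef_pos: [494.9, -74.8, 37.6]
tcp_rot: [-3.141, 0.003, 0.061]
ft_force: [-0.5, -0.3, 0.1]
opening: 0.002
grip_force: 0.0
```

{"fn": "move_arm", "kwargs": {
  "moves": [0.04, 0, 0, 0, 0.04, 0, 0, 0, 0.04, 0, 0, 0, 0.04, 0, 0, 0, 0.04, 0, 0, 0, 0.04, 0, 0, 0, 0.04, 0, 0, 0, 0.04, 0, 0, 0, 0, 0, 0, 0]
}}

```text
t: 3.7
eef_pos: [543.9, -71.8, 38.0]
tcp_rot: [3.141, -0.001, 0.06]
ft_force: [-0.6, 0.8, -0.1]
opening: 0.0
grip_force: 0.0
```

```bash
python3 -c "
from h import *
plan(G,(-25,-48),36)"
```

```text
units [0.154 0.    0.014] turn -0.001 rows>= 0.3860354618904181 now local [-48.07330407 -47.95076548] 38.025925855233204 F [-0.6  0.8 -0.1] t 3.7
```

{"fn": "move_arm", "kwargs": {
  "moves": [0.02, 0, 0, 0, 0.02, 0, 0, 0, 0.02, 0, 0, 0, 0.02, 0, 0, 0, 0.02, 0, 0, 0, 0.02, 0, 0, 0, 0.01, 0, 0, 0]
}}

```text
t: 4.58
eef_pos: [562.9, -70.6, 38.1]
tcp_rot: [3.141, -0.0, 0.06]
ft_force: [-1.1, -1.2, -0.4]
opening: 0.001
grip_force: 0.5
```

{"fn": "move_arm", "kwargs": {
  "moves": [0.01, 0, 0, 0, 0.01, 0, 0, 0, 0.01, 0, 0, 0]
}}

```text
t: 4.95
eef_pos: [567.3, -70.3, 38.1]
tcp_rot: [3.142, -0.0, 0.06]
ft_force: [-1.0, 0.2, -0.4]
opening: 0.005
grip_force: 0.4
```

```bash
python3 -c "
from h import *
plan(G,(-25,-48),36)
im=viewer.read_camera('side');cv2.imwrite('pics/s2.png',cv2.resize(im[150:290,190:340,::-1],None,fx=4,fy=4,interpolation=cv2.INTER_CUBIC))"
```

```text
units [-0.002  0.001  0.014] turn -0.001 rows>= 0.03492280451986458 now local [-24.68753816 -47.87377643] 38.06809173011455 F [-1.   0.2 -0.4] t 4.95
```

View pics/s2.png

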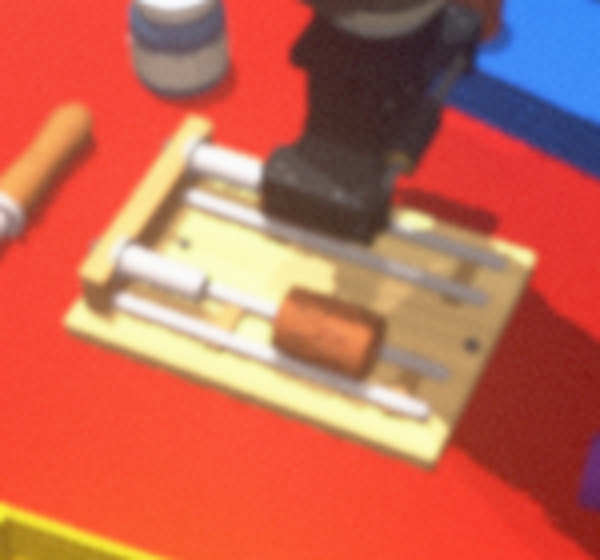

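The finger tips are behind the roller and hide it, with the nose visible ahead at crop (250,170). The force is still about 1 N, so I'll keep pushing in small steps.

{"fn": "move_arm", "kwargs": {
  "moves": [0.01, 0, 0, 0, 0.01, 0, 0, 0]
}}

```text
t: 5.25
eef_pos: [570.3, -70.1, 38.1]
tcp_rot: [3.142, -0.0, 0.06]
ft_force: [-0.7, -0.2, 0.1]
opening: 0.003
grip_force: 0.4
```

{"fn": "move_arm", "kwargs": {
  "moves": [0.01, 0, 0, 0, 0.01, 0, 0, 0]
}}

```text
t: 5.5
eef_pos: [573.3, -69.9, 38.1]
tcp_rot: [3.142, 0.0, 0.06]
ft_force: [-2.4, -1.0, 0.4]
opening: 0.003
grip_force: 0.5
```

{"fn": "move_arm", "kwargs": {
  "moves": [0.01, 0, 0, 0]
}}

```text
t: 5.62
eef_pos: [574.8, -69.8, 38.1]
tcp_rot: [3.141, -0.0, 0.06]
ft_force: [-1.7, 0.5, 0.8]
opening: 0.004
grip_force: 0.5
```

{"fn": "move_arm", "kwargs": {
  "moves": [0.012, 0, 0, 0, 0.012, 0, 0, 0]
}}

```text
t: 5.88
eef_pos: [578.4, -69.7, 38.1]
tcp_rot: [3.141, -0.0, 0.06]
ft_force: [-0.7, 1.0, -0.9]
opening: 0.004
grip_force: 0.5
```

{"fn": "move_arm", "kwargs": {
  "moves": [0.012, 0, 0, 0, 0.012, 0, 0, 0]
}}

```text
t: 6.12
eef_pos: [582.0, -69.4, 38.1]
tcp_rot: [3.141, 0.0, 0.06]
ft_force: [-0.5, -0.2, -0.0]
opening: 0.004
grip_force: 0.5
```

{"fn": "move_arm", "kwargs": {
  "moves": [0.012, 0, 0, 0, 0.012, 0, 0, 0]
}}

```text
t: 6.38
eef_pos: [585.6, -69.2, 38.1]
tcp_rot: [3.142, -0.0, 0.06]
ft_force: [-1.3, -0.2, -0.8]
opening: 0.008
grip_force: 0.5
```

{"fn": "move_arm", "kwargs": {
  "moves": [0.02, 0, 0, 0, 0.02, 0, 0, 0]
}}

```text
t: 6.62
eef_pos: [591.7, -68.9, 38.1]
tcp_rot: [3.141, -0.0, 0.06]
ft_force: [-1.4, 1.2, 0.2]
opening: 0.003
grip_force: 0.5
```

{"fn": "move_arm", "kwargs": {
  "moves": [0.02, 0, 0, 0, 0.02, 0, 0, 0, 0.02, 0, 0, 0, 0.02, 0, 0, 0, 0.02, 0, 0, 0, 0.02, 0, 0, 0, 0.013, 0, 0, 0]
}}

```text
t: 7.5
eef_pos: [611.5, -67.6, 38.0]
tcp_rot: [3.142, 0.0, 0.06]
ft_force: [-1.7, -0.8, -0.2]
opening: 0.005
grip_force: 0.5
```

{"fn": "move_arm", "kwargs": {
  "moves": [0.01, 0, 0, 0, 0.01, 0, 0, 0]
}}

```text
t: 7.75
eef_pos: [614.4, -67.4, 38.1]
tcp_rot: [3.142, 0.0, 0.06]
ft_force: [-1.0, 0.9, 0.7]
opening: 0.004
grip_force: 0.5
```

{"fn": "move_arm", "kwargs": {
  "moves": [0.007, 0, 0, 0]
}}

```text
t: 7.88
eef_pos: [615.5, -67.4, 38.1]
tcp_rot: [3.142, -0.0, 0.06]
ft_force: [-0.9, 0.6, 0.3]
opening: 0.006
grip_force: 0.5
```

{"fn": "move_arm", "kwargs": {
  "moves": [0.007, 0, 0, 0]
}}

```text
t: 8.0
eef_pos: [616.5, -67.3, 38.1]
tcp_rot: [3.141, -0.0, 0.06]
ft_force: [-1.9, -0.6, 0.7]
opening: 0.008
grip_force: 0.5
```

```bash
python3 -c "
from h import *
plan(G,(30,-48),36)"
```

```text
units [0.036 0.    0.014] turn -0.001 rows>= 0.09588804979014776 now local [ 24.64167262 -47.92472491] 38.09354399000213 F [-1.9 -0.6  0.7] t 8.0
```

{"fn": "move_arm", "kwargs": {
  "moves": [0.008, 0, 0, 0, 0.008, 0, 0, 0]
}}

```text
t: 8.25
eef_pos: [618.9, -67.2, 38.1]
tcp_rot: [3.142, -0.0, 0.06]
ft_force: [-1.2, 0.1, 0.4]
opening: 0.005
grip_force: 0.5
```

{"fn": "move_arm", "kwargs": {
  "moves": [0.007, 0, 0, 0]
}}

```text
t: 8.38
eef_pos: [620.0, -67.2, 38.1]
tcp_rot: [3.141, 0.0, 0.06]
ft_force: [-2.0, 0.9, 0.1]
opening: 0.005
grip_force: 0.5
```

{"fn": "move_arm", "kwargs": {
  "moves": [0.007, 0, 0, 0]
}}

```text
t: 8.5
eef_pos: [621.0, -67.1, 38.1]
tcp_rot: [3.141, -0.0, 0.06]
ft_force: [-1.1, -0.2, 0.1]
opening: 0.004
grip_force: 0.5
```

{"fn": "move_arm", "kwargs": {
  "moves": [0.005, 0, 0, 0]
}}

```text
t: 8.62
eef_pos: [621.2, -67.0, 38.0]
tcp_rot: [-3.141, 0.001, 0.06]
ft_force: [-6.5, -1.1, 2.9]
opening: 0.007
grip_force: 3.1
```

The force rise at TCP local x of about 29 means the right roller is home and fits. Next is the left one.

{"fn": "move_arm", "kwargs": {
  "moves": [-0.1, 0, 0, 0, -0.35, 0, 0, 0, -0.1, 0, -0.3, 0, 0, 0, -0.25, 0, -0.15, -0.32, 0, 0, -0.15, -0.32, 0, 0, 0, 0, 0, 0, 0, 0, 0.27, 0, 0, 0, 0.28, 0, 0, 0, 0, 0]
}}

```text
t: 9.88
eef_pos: [488.1, 20.7, 36.3]
tcp_rot: [-3.141, 0.004, 0.06]
ft_force: [0.3, 0.2, 0.7]
opening: 0.006
grip_force: 0.0
```

```bash
python3 -c "
from h import *
plan(G,(-26,48),36)
im=viewer.read_camera('top');cv2.imwrite('pics/t2.png',cv2.resize(im[150:270,230:350,::-1],None,fx=4.5,fy=4.5,interpolation=cv2.INTER_CUBIC))"
```

```text
units [ 0.481 -0.002  0.002] turn -0.001 rows>= 1.203209162632764 now local [-98.19183064  47.80028024] 36.25286561877367 F [0.3 0.2 0.7] t 9.88
```

View pics/t2.png

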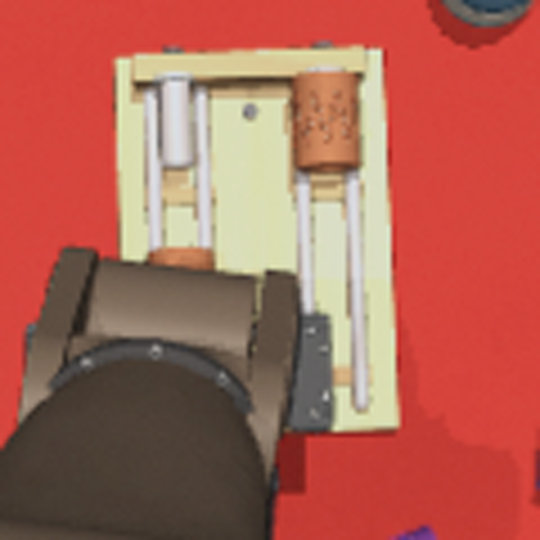

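The right roller is home at the back plate (crop (328,120)). Now I'll push the left one.

{"fn": "move_arm", "kwargs": {
  "moves": [0.04, 0, 0, 0, 0.04, 0, 0, 0, 0.04, 0, 0, 0, 0.04, 0, 0, 0, 0.04, 0, 0, 0, 0.04, 0, 0, 0, 0.04, 0, 0, 0, 0.04, 0, 0, 0, 0.04, 0, 0, 0, 0.03, 0, 0, 0]
}}

```text
t: 11.18
eef_pos: [547.5, 24.7, 38.0]
tcp_rot: [3.142, -0.0, 0.06]
ft_force: [-2.0, 0.3, 2.5]
opening: 0.003
grip_force: 1.2
```

{"fn": "move_arm", "kwargs": {
  "moves": [0.015, 0, 0, 0, 0.015, 0, 0, 0, 0.007, 0, 0, 0]
}}

```text
t: 11.55
eef_pos: [552.8, 25.0, 38.1]
tcp_rot: [3.141, -0.0, 0.06]
ft_force: [-1.8, 0.6, -0.1]
opening: 0.009
grip_force: 0.9
```

{"fn": "move_arm", "kwargs": {
  "moves": [0.007, 0, 0, 0, 0.007, 0, 0, 0]
}}

```text
t: 11.8
eef_pos: [554.8, 25.1, 38.1]
tcp_rot: [3.141, -0.0, 0.06]
ft_force: [-1.2, 0.4, -0.1]
opening: 0.006
grip_force: 0.7
```

{"fn": "move_arm", "kwargs": {
  "moves": [0.007, 0, 0, 0]
}}

```text
t: 11.92
eef_pos: [555.8, 25.2, 38.1]
tcp_rot: [3.141, -0.0, 0.06]
ft_force: [-0.5, 0.2, 0.9]
opening: 0.005
grip_force: 0.7
```

{"fn": "move_arm", "kwargs": {
  "moves": [0.007, 0, 0, 0]
}}

```text
t: 12.05
eef_pos: [556.9, 25.2, 38.1]
tcp_rot: [3.142, -0.0, 0.06]
ft_force: [-1.5, 1.3, -0.1]
opening: 0.007
grip_force: 0.7
```

{"fn": "move_arm", "kwargs": {
  "moves": [0.007, 0, 0, 0, 0.007, 0, 0, 0]
}}

```text
t: 12.3
eef_pos: [559.0, 25.4, 38.1]
tcp_rot: [3.141, -0.0, 0.06]
ft_force: [-1.8, 0.7, -0.6]
opening: 0.001
grip_force: 0.7
```

{"fn": "move_arm", "kwargs": {
  "moves": [0.007, 0, 0, 0]
}}

```text
t: 12.42
eef_pos: [560.0, 25.4, 38.1]
tcp_rot: [3.141, -0.0, 0.06]
ft_force: [-2.4, 0.4, 1.3]
opening: 0.004
grip_force: 0.7
```

{"fn": "move_arm", "kwargs": {
  "moves": [0.005, 0, 0, 0]
}}

```text
t: 12.55
eef_pos: [560.4, 25.5, 38.0]
tcp_rot: [3.142, 0.001, 0.06]
ft_force: [-5.5, -0.7, 2.5]
opening: 0.004
grip_force: 2.4
```

{"fn": "move_arm", "kwargs": {
  "moves": [0.005, 0, 0, 0]
}}

```text
t: 12.68
eef_pos: [560.4, 25.5, 38.0]
tcp_rot: [-3.142, 0.002, 0.06]
ft_force: [-9.4, -1.0, 5.5]
opening: 0.001
grip_force: 4.4
```

The left roller stopped with its end at the nose (TCP local -25.7, as predicted), so it is tight and goes in the blue basket. I'll back off, open and grasp it.

{"fn": "move_arm", "kwargs": {
  "moves": [-0.1, 0, 0, 0, -0.1, 0, -0.2, 0, 0, 0, -0.3, 0, 0.2, 0, 0, 0, 0.268, 0, 0, 0, 0, 0, 0, 0],
  "claw": 66
}}

```text
t: 13.42
eef_pos: [603.8, 27.9, 113.1]
tcp_rot: [3.141, -0.002, 0.06]
ft_force: [-1.0, 1.0, -0.8]
opening: 0.58
grip_force: 0.0
```

```bash
python3 -c "
from h import *
print(monitor.state()['opening'])
plan(G,(15,48),31)
im=viewer.read_camera('side');cv2.imwrite('pics/s3.png',cv2.resize(im[120:280,170:370,::-1],None,fx=3.5,fy=3.5,interpolation=cv2.INTER_CUBIC))"
```

```text
0.5800847460906903
units [-0.018 -0.001  0.547] turn -0.001 rows>= 1.368260126278746 now local [17.71937014 47.90102733] 113.05049673131775 F [-1.   1.  -0.8] t 13.43
```

View pics/s3.png

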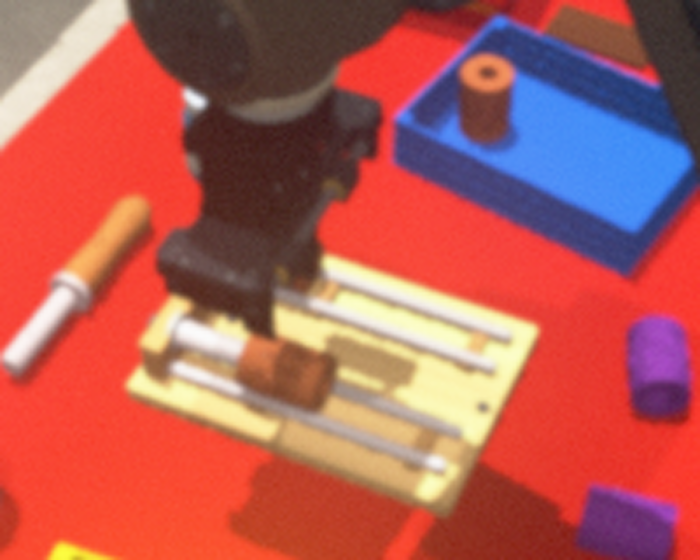

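The left roller (crop (287,372)) sits with its end at the pin nose. I'll wait for the claw to open, then descend.

{"fn": "move_arm", "kwargs": {
  "moves": [-0.009, 0, 0, 0, -0.009, 0, 0.1, 0, 0, 0, 0.24, 0, 0, 0, 0.207, 0, 0, 0, 0, 0]
}}

```text
t: 14.1
eef_pos: [597.0, 27.8, 28.6]
tcp_rot: [-3.141, 0.005, 0.06]
ft_force: [0.4, 0.3, -0.2]
opening: 0.695
grip_force: 0.0
```

{"fn": "move_arm", "kwargs": {
  "moves": [0, 0, 0, 0, 0, 0, 0, 0, 0, 0, 0, 0, 0, 0, 0, 0, 0, 0, 0, 0],
  "claw": 35
}}

```text
t: 14.72
eef_pos: [599.3, 27.5, 32.0]
tcp_rot: [3.141, -0.001, 0.06]
ft_force: [-1.2, -2.2, 6.7]
opening: 0.456
grip_force: 30.0
```

{"fn": "move_arm", "kwargs": {
  "moves": [0, 0, -0.1, 0, 0, 0, -0.35, 0, 0, 0, -0.35, 0, 0, 0, 0, 0.063, 0, 0, 0, 0.063, 0, 0, 0, 0]
}}

```text
t: 15.48
eef_pos: [598.7, 27.9, 151.8]
tcp_rot: [-3.142, -0.001, -0.137]
ft_force: [1.3, 0.7, -2.0]
opening: 0.461
grip_force: 30.0
```

```bash
python3 -c "
from h import *
plan(B,(-40,0),100)"
```

```text
units [-0.402  2.205  0.346] turn -0.001 rows>= 5.669250528871815 now local [ 20.70802631 330.6543223 ] 151.84303521655036 F [ 1.3  0.7 -2. ] t 15.47
```

{"fn": "move_arm", "kwargs": {
  "moves": [-0.04, 0.2, 0, 0, -0.06, 0.33, 0, 0, -0.06, 0.33, 0, 0, -0.06, 0.33, 0, 0, -0.06, 0.33, 0, 0, -0.06, 0.33, 0, 0, -0.04, 0.25, 0, 0, -0.02, 0.1, 0, 0, 0, 0, 0.34, 0, 0, 0, 0, 0]
}}

```text
t: 16.73
eef_pos: [492.8, -289.3, 97.8]
tcp_rot: [-3.139, 0.005, -0.136]
ft_force: [0.2, -0.0, -1.7]
opening: 0.455
grip_force: 30.0
```

```bash
python3 -c "
from h import *
plan(B,(-40,0),14)
im=viewer.read_camera('side');cv2.imwrite('pics/s4.png',cv2.resize(im[80:240,260:440,::-1],None,fx=3.5,fy=3.5,interpolation=cv2.INTER_CUBIC))"
```

```text
units [0.008 0.013 0.559] turn -0.0 rows>= 1.3975179754736693 now local [-41.22255494   1.99605038] 97.81840199315515 F [ 0.2 -0.  -1.7] t 16.73
```

View pics/s4.png

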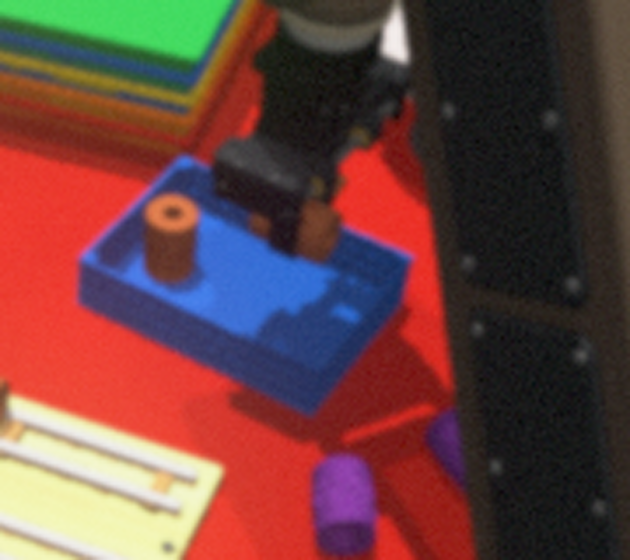

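The roller is held over the blue basket (crop (305,230)), clear of the standing one at (172,240). I'll lower it until it touches.

{"fn": "move_arm", "kwargs": {
  "moves": [0, 0, 0.25, 0, 0, 0, 0.18, 0, 0, 0, 0.08, 0, 0, 0, 0, 0]
}}

```text
t: 17.27
eef_pos: [494.6, -290.8, 24.3]
tcp_rot: [3.141, -0.0, -0.137]
ft_force: [-0.0, 0.1, -1.8]
opening: 0.458
grip_force: 30.0
```

{"fn": "move_arm", "kwargs": {
  "moves": [0, 0, 0.012, 0, 0, 0, 0.012, 0, 0, 0, 0, 0]
}}

```text
t: 17.65
eef_pos: [494.2, -290.9, 20.3]
tcp_rot: [3.141, -0.0, -0.138]
ft_force: [-0.1, 0.1, -1.7]
opening: 0.456
grip_force: 30.0
```

{"fn": "move_arm", "kwargs": {
  "moves": [0, 0, 0.01, 0, 0, 0, 0.005, 0]
}}

```text
t: 17.9
eef_pos: [494.1, -290.9, 17.6]
tcp_rot: [3.142, -0.0, -0.138]
ft_force: [0.8, 0.5, -0.8]
opening: 0.46
grip_force: 30.0
```

{"fn": "move_arm", "kwargs": {
  "moves": [0, 0, 0.01, 0, 0, 0, 0, 0]
}}

```text
t: 18.15
eef_pos: [494.0, -290.8, 16.0]
tcp_rot: [-3.142, 0.0, -0.138]
ft_force: [0.7, -0.0, -2.4]
opening: 0.459
grip_force: 30.0
```

{"fn": "move_arm", "kwargs": {
  "moves": [0, 0, 0.01, 0, 0, 0, 0, 0]
}}

```text
t: 18.4
eef_pos: [494.0, -290.8, 14.6]
tcp_rot: [-3.142, 0.0, -0.138]
ft_force: [0.2, -0.2, -1.5]
opening: 0.461
grip_force: 30.0
```

{"fn": "move_arm", "kwargs": {
  "moves": [0, 0, 0.007, 0, 0, 0, 0, 0]
}}

```text
t: 18.65
eef_pos: [494.1, -290.9, 14.4]
tcp_rot: [3.141, -0.0, -0.138]
ft_force: [-2.9, 0.8, 7.5]
opening: 0.459
grip_force: 30.0
```

{"fn": "move_arm", "kwargs": {
  "moves": [0, 0, 0, 0, 0, 0, 0, 0, 0, 0, 0, 0, 0, 0, 0, 0],
  "claw": 66
}}

```text
t: 19.15
eef_pos: [494.1, -290.9, 13.6]
tcp_rot: [3.142, -0.0, -0.138]
ft_force: [0.1, -0.1, -1.0]
opening: 0.69
grip_force: 0.0
```

{"fn": "move_arm", "kwargs": {
  "moves": [0, 0, -0.1, 0, 0, 0, -0.35, 0, 0, 0, -0.35, 0, 0, 0, 0, -0.063, 0, 0, 0, -0.063, 0, 0, 0, 0]
}}

```text
t: 19.9
eef_pos: [494.1, -290.8, 134.6]
tcp_rot: [3.141, -0.001, 0.059]
ft_force: [0.3, -1.0, 0.2]
opening: 0.694
grip_force: 0.0
```

```bash
python3 -c "
from h import *
plan(G,(69,-48),31)"
```

```text
units [ 1.199 -1.439  0.691] turn -0.001 rows>= 4.9905599018851525 now local [-111.1649393  -263.54816384] 134.634265544632 F [ 0.3 -1.   0.2] t 19.9
```

{"fn": "move_arm", "kwargs": {
  "moves": [0.2, -0.24, 0, 0, 0.2, -0.24, 0, 0, 0.2, -0.24, 0, 0, 0.2, -0.24, 0, 0, 0.2, -0.24, 0, 0, 0.2, -0.24, 0, 0, 0, 0, 0.2, 0, 0, 0, 0, 0]
}}

```text
t: 20.9
eef_pos: [659.8, -63.8, 102.0]
tcp_rot: [-3.141, 0.004, 0.059]
ft_force: [-0.5, 0.7, -0.2]
opening: 0.694
grip_force: 0.0
```

```bash
python3 -c "
from h import *
plan(G,(69,-48),31)"
```

```text
units [0.006 0.007 0.473] turn -0.001 rows>= 1.183369853090192 now local [ 68.0278728  -47.01811545] 101.98874576000382 F [-0.5  0.7 -0.2] t 20.9
```

{"fn": "move_arm", "kwargs": {
  "moves": [0, 0, 0.24, 0, 0, 0, 0.235, 0, 0, 0, 0, 0, 0, 0, 0, 0]
}}

```text
t: 21.4
eef_pos: [661.5, -65.0, 34.3]
tcp_rot: [3.141, -0.002, 0.059]
ft_force: [0.2, -0.4, 0.9]
opening: 0.69
grip_force: 0.0
```

{"fn": "move_arm", "kwargs": {
  "moves": [0, 0, 0, 0, 0, 0, 0, 0, 0, 0, 0, 0, 0, 0, 0, 0],
  "claw": 35
}}

```text
t: 21.9
eef_pos: [661.1, -64.8, 33.1]
tcp_rot: [3.141, -0.001, 0.06]
ft_force: [-1.8, -2.3, 6.0]
opening: 0.456
grip_force: 30.0
```

```bash
python3 -c "
from h import *
plan(G,(2,-48),32)"
```

```text
units [-0.448 -0.     0.007] turn -0.001 rows>= 1.1212060707329452 now local [ 69.26286823 -48.13384207] 33.12233423076636 F [-1.8 -2.3  6. ] t 21.9
```

{"fn": "move_arm", "kwargs": {
  "moves": [-0.03, 0, 0, 0, -0.07, 0, 0, 0, -0.07, 0, 0, 0, -0.07, 0, 0, 0, -0.07, 0, 0, 0, -0.07, 0, 0, 0, -0.07, 0, 0, 0, -0.03, 0, 0, 0, 0, 0, 0, 0]
}}

```text
t: 23.02
eef_pos: [589.2, -69.2, 33.1]
tcp_rot: [3.141, -0.002, 0.06]
ft_force: [0.3, -5.3, 7.6]
opening: 0.459
grip_force: 30.0
```

{"fn": "move_arm", "kwargs": {
  "moves": [0, 0, -0.1, 0, 0, 0, -0.35, 0, 0, 0, -0.35, 0, 0, 0, 0, -0.023, 0, 0, 0, -0.023, 0, 0, 0, 0]
}}

```text
t: 23.78
eef_pos: [588.2, -68.5, 151.0]
tcp_rot: [-3.141, 0.003, 0.133]
ft_force: [-0.2, -0.7, -1.4]
opening: 0.458
grip_force: 30.0
```

```bash
python3 -c "
from h import *
plan(Y,(-40,0),97)"
```

```text
units [-0.306 -2.39   0.36 ] turn -0.0 rows>= 6.091681986183628 now local [   5.87945411 -358.56234458] 151.02816541266688 F [-0.2 -0.7 -1.4] t 23.77
```

{"fn": "move_arm", "kwargs": {
  "moves": [-0.03, -0.2, 0, 0, -0.043, -0.345, 0, 0, -0.043, -0.345, 0, 0, -0.043, -0.345, 0, 0, -0.043, -0.345, 0, 0, -0.043, -0.345, 0, 0, -0.04, -0.3, 0, 0, -0.02, -0.165, 0, 0, 0, 0, 0.35, 0, 0, 0, 0, 0]
}}

```text
t: 25.02
eef_pos: [494.1, 279.9, 96.4]
tcp_rot: [3.139, 0.008, 0.133]
ft_force: [0.7, 0.5, -0.3]
opening: 0.46
grip_force: 30.0
```

```bash
python3 -c "
from h import *
plan(Y,(-40,0),16)"
```

```text
units [ 0.008 -0.005  0.536] turn -0.0 rows>= 1.339383488706883 now local [-41.19060467  -0.7253439 ] 96.35091539065512 F [ 0.7  0.5 -0.3] t 25.02
```

{"fn": "move_arm", "kwargs": {
  "moves": [0, 0, 0.25, 0, 0, 0, 0.18, 0, 0, 0, 0.06, 0, 0, 0, 0, 0]
}}

```text
t: 25.52
eef_pos: [496.6, 280.5, 26.9]
tcp_rot: [3.141, 0.0, 0.132]
ft_force: [0.0, -0.4, -0.4]
opening: 0.458
grip_force: 30.0
```

{"fn": "move_arm", "kwargs": {
  "moves": [0, 0, 0.02, 0, 0, 0, 0.02, 0, 0, 0, 0.012, 0, 0, 0, 0, 0]
}}

```text
t: 26.02
eef_pos: [496.3, 280.6, 18.6]
tcp_rot: [3.142, 0.0, 0.132]
ft_force: [0.0, 0.0, -0.7]
opening: 0.454
grip_force: 30.0
```

{"fn": "move_arm", "kwargs": {
  "moves": [0, 0, 0.01, 0, 0, 0, 0, 0]
}}

```text
t: 26.28
eef_pos: [496.2, 280.6, 17.0]
tcp_rot: [3.141, 0.0, 0.132]
ft_force: [-0.1, 0.3, -1.1]
opening: 0.457
grip_force: 30.0
```

{"fn": "move_arm", "kwargs": {
  "moves": [0, 0, 0.01, 0, 0, 0, 0, 0]
}}

```text
t: 26.52
eef_pos: [496.3, 280.6, 15.5]
tcp_rot: [3.142, -0.0, 0.132]
ft_force: [0.2, 0.2, -1.2]
opening: 0.455
grip_force: 30.0
```

{"fn": "move_arm", "kwargs": {
  "moves": [0, 0, 0.008, 0, 0, 0, 0, 0]
}}

```text
t: 26.78
eef_pos: [496.3, 280.6, 15.4]
tcp_rot: [-3.142, -0.001, 0.132]
ft_force: [-3.9, -2.2, 12.8]
opening: 0.462
grip_force: 30.0
```

{"fn": "move_arm", "kwargs": {
  "moves": [0, 0, 0.006, 0, 0, 0, 0, 0]
}}

```text
t: 27.02
eef_pos: [496.3, 280.6, 15.3]
tcp_rot: [-3.141, -0.001, 0.132]
ft_force: [-6.3, -3.2, 23.1]
opening: 0.455
grip_force: 30.0
```

It's on the floor, so I'll release, rise and check.

{"fn": "move_arm", "kwargs": {
  "moves": [0, 0, 0, 0, 0, 0, 0, 0, 0, 0, 0, 0, 0, 0, 0, 0],
  "claw": 66
}}

```text
t: 27.52
eef_pos: [496.2, 280.5, 13.2]
tcp_rot: [3.141, 0.0, 0.132]
ft_force: [-1.0, 0.3, -0.1]
opening: 0.694
grip_force: 0.0
```

{"fn": "move_arm", "kwargs": {
  "moves": [0, 0, -0.1, 0, 0, 0, -0.35, 0, 0, 0, -0.35, 0, 0, 0, -0.3, 0, -0.1, 0.36, 0, 0, -0.1, 0.36, 0, 0, 0, 0.36, 0, 0, 0, 0, 0, 0]
}}

```text
t: 28.52
eef_pos: [488.2, 113.4, 179.6]
tcp_rot: [3.141, -0.001, 0.128]
ft_force: [-0.8, 0.4, 0.1]
opening: 0.693
grip_force: 0.0
```

```bash
python3 -c "
from h import *
im=viewer.read_camera('top')[140:280,120:440,::-1];im2=viewer.read_camera('side')[100:400,120:420,::-1]
cv2.imwrite('pics/end.png',np.vstack([cv2.resize(im,(640,280)),cv2.resize(im2,(320,320)).repeat(1,0) if 0 else np.hstack([cv2.resize(im2,(320,320)),np.zeros((320,320,3),np.uint8)])]))"
```

```text
(no output)
```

View pics/end.png

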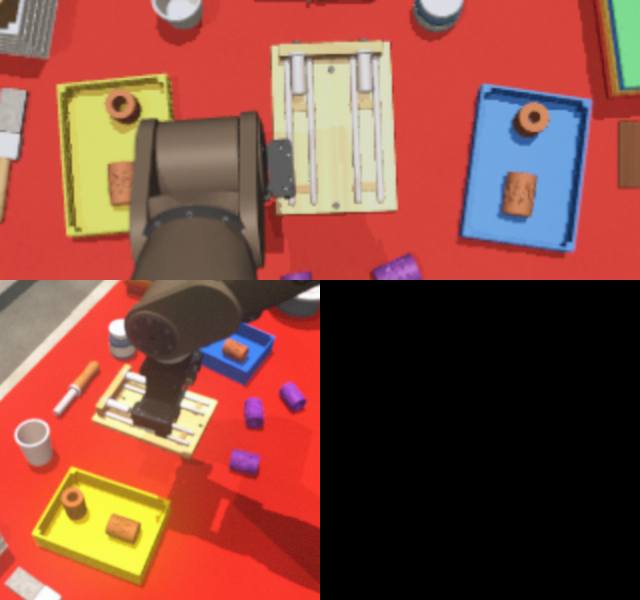

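Both rollers lie in their baskets (yellow at (120,183), blue at (519,193) in the top crop), and both sorted ones still stand.

```bash
python3 -c "
from h import *
print(order.job_done())"
```

```text
the job is handed in; nothing more can be done
None
```

I handed the job in after about 28 s of robot time: the right-cradle roller slid fully home and lies in the yellow basket, and the left-cradle one stopped at its pin's nose and lies in the blue basket; the hand-in gave no verdict.

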